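# Zero a countersink depth stop and back it off three clicks

## Robot

A 6-joint arm with a two-finger parallel gripper is mounted at the origin on a cart in front of the work surface, level with it; the furniture and walls round the work are solid. World frame = base frame: x ahead of the robot, y to its left, z up, the work surface at z = 0. Lengths are in m, angles in rad, forces in N, time in s.
With the tool pointing down it reaches from about 0.35 to 0.975 m from the base axis. Payload 4.9 kg.
Tool frame: the origin (TCP) lies at the very end of the fingers, on their centre line; the grasp point (between the pads) lies 19 mm behind it; z points along the fingers, y is the line along which they close (so a half turn about z gives the same grasp; the last joint's range is limited). The gripper opens to 85 mm and grips with 20 to 120 N. Pads are 22 mm wide; open, the fingers measure 114 mm over their backs; the gripper's body (76 mm by 85 mm) begins 54 mm behind the grasp point. The pads swing forward as they close: fully open they stand 13 mm farther back than shut.
Start: joints at [1.227, 0.053, 1.613, -0, 1.476, -0.119], TCP at [0.139, 0.609, 0.231] pointing down, gripper open.
Joint ranges: [-3.01, 3.01], [-1.01, 2.22], [0.06, 2.58], [-1.02, 4.17], [0.09, 2.62], [-3.14, 3.14]. Speed limits (rad/s): [2.57, 2.57, 3.14, 3.14, 3.14, 3.14].

## Interface

Orientations are given as a rotation vector (axis times angle).
In Python, from station import ctrl gives the robot as it stands.
- The arm moves only by the shell command python3 -m crank 'ROWS' [OPENING] [FORCE]. ROWS is text: rows parted by semicolons, each of 4 numbers parted by spaces: the shift along the world's x, y, z in units of 0.5 m (1.0 is 0.5 m), then the turn about the world's z in units of 90 degrees (1.0 is 90 degrees). In form: x y z turn; .... A call has exactly 5 rows; each row shifts and turns the commanded pose from where the row before left it; what a row does not reach is not made up. A row lasts 1/12 s, in which the tool goes at most 41.7 mm and 7.16 degrees, less where a joint would pass 70% of its speed; a pose out of reach is approached as far as the arm can. A call with a number of a shift or a turn outside -1 to 1 is refused whole. A call with a gripper value outside its range is refused whole. OPENING is the opening in per cent of the stroke, from 0 (shut) to 100 (fully open), set as the call begins (- or left out, the last holds). The fingers move at their own pace and stop on an object; FORCE is the grip in N (left out, the last holds). Time passes only in rows, so rows that do not move let the fingers close, or fill a call up. It gives the time, the measured TCP pose, the force, the opening and the grip force at its end, in the units of the state.
- ctrl.get_obs(): the state, without advancing time (a new reading comes with each control period).
- ctrl.get_image(name): name is "scene" or "top"; returns (picture, depth): 420x560x3 uint8, red, green, blue; 420x560 float32, m along the optical axis (not along the pixel's ray), 0 where there is no reading.
- ctrl.get_calibration(name): a dict with "fx", "fy", "cx", "cy" (pixels), "extrinsics" (4x4, takes a point from world to camera coordinates). Camera axes: x right, y down, z forward; pixel columns grow to the right and rows downward; lengths in m; the calibration is good to about 2 mm. A picture is of the moment at which its call begins. get_calibration takes no time and is no camera call.
- ctrl.finish_job(): hands the job in; it is judged then, once.
The state is a dict: "t": time; "q": joint angles; "dq": joint speeds; "effort": joint torques, N m; "tool_pos": TCP position; "tool_rot": TCP orientation; "contact_force": force on the tool from outside, world axes, zero at the start; "wrist_torque": the same for the moment, N m; "opening": finger opening in m; "grip_force": force on a finger pad.
Only numpy, scipy, OpenCV 4.12 (cv2) and the standard library are available. Lean on these libraries where they do the work, as an engineer would, in place of code of your own. Each camera call takes 0.05 s, during which the arm holds its last target. There are 200 camera calls.

## Task

Set the countersink depth stop for the next job: stand it on its foot between the jaws of the small drill vice, its flats to the jaws so that it cannot turn, and let go of it. Then turn its knurled collar clockwise, seen from above, all the way to its stop, and from there turn it back anticlockwise by exactly three clicks. Leave it standing in the vice, and do not shift the tin or the angle bracket.

Things in the scene. Friction and masses are not known exactly. Their poses are not given: they have to be found in the camera images.
- stop_centre (a point): Countersink depth stop: steel tool 97 mm tall, 52 mm across, 0.5 kg, standing loose and upright on its foot. This point: on its axis, 48 mm above the foot's underside; z up. Only its collar turns; foot, body and neck are one piece. On the open bench the whole tool goes round with the collar, as the clicks are stiffer than the foot's friction.
- depth_stop: Foot of the depth stop; this point is the centre of its underside, z up. The foot is round, 52 mm in diameter and 22 mm high, with two flats milled 40 mm apart; they face the tool's own +x and -x, so they run along its y (a half turn makes no difference). Above it a dark body, 37 mm in diameter, up to 46 mm.
- stop_neck (a point): Middle of the depth stop's neck, on its axis 81 mm above the foot's underside: a plain dark cylinder 30 mm in diameter from 70 to 91 mm above the underside, fixed to the foot, with a 23 mm drive socket on top up to 97 mm. Room for fingertips above the collar's top at 70 mm.
- stop_collar (a point): Middle of the depth stop's knurled aluminium collar, on the axis 58 mm above the foot's underside: 50 mm in diameter from 46 to 65 mm, then a 45 mm shoulder up to 70 mm. Axes as for the foot; they do not turn with the collar. The tool ends 39 mm above this point.
- collar (a joint): Turn of the collar, rad: 0 at its clockwise stop (seen from above), growing anticlockwise to 4.19. It clicks every 0.419 rad (24 degrees), the first click being at the stop, and rests only in a click; turned less than half-way on, it springs back. A click takes about 0.1 N m. At the stop, a black mark on the collar's top lines up with a bright line on the neck (-x side).
- vice_bed (a point): Grey drill vice, fixed to the bench. This point: middle of its flat bed between the jaws, 28 mm above the bench. x points across the gap, away from the screw and tee handle; y runs along the jaws. The gap is 42 mm and stays so; the jaws are 84 mm long, 24 mm above the bed, inner top edges bevelled 4 mm. The foot has 1 mm to spare each side and can twist about 4 degrees.
- screw_tin: Open tin of screws, 73 mm in diameter, 54 mm tall, loose; origin at the centre of its underside. It stands behind the vice.
- angle_bracket: Bent steel bracket, 60 x 40 x 50 mm, loose; origin at the centre of its underside. It stands behind the depth stop's first place. (Also on the bench, fixed, 255 mm tall: thin mesh guard screens on the robot's right, one along x at y = -0.34 from x = 0.48 to 1.08, one along y at x = 0.79 from y = -0.63 to -0.03. Pass over them or keep clear.)
Mind the look-alikes: they are no part of the job. What is shaped like the depth_stop but pink or purple is not meant. Of the things that look like the part that bears vice_bed, the smaller one is meant.

How it is judged:
On the way, in this order (a step that is already met when the one before it is completed fails the run):
1. the depth stop stands on its foot on the vice's bed, between the jaws, and has been let go of (z of depth_stop in the frame of vice_bed below 0.004 m and x of depth_stop in the frame of vice_bed between -0.005 and 0.005 m and y of depth_stop in the frame of vice_bed between -0.035 and 0.035 m and angle between depth_stop's own z axis and vertical below 0.1 rad and contact force between the fingers and depth_stop below 0.1 N), for 0.1 s.
2. its collar is at the clockwise stop, the tool standing between the jaws (value of joint collar below 0.1 rad and z of depth_stop in the frame of vice_bed below 0.006 m), for 0.05 s.
At the end, for the whole second after the job is handed in: The collar rests in the third click from its clockwise stop (1.257 rad, within a third of a click: 0.14 rad); the depth stop stands still and upright (within 0.1 rad) with its foot down on the vice's bed (within 4 mm) between the jaws, not more than 35 mm from their middle along the jaws (value of joint collar between 1.117 and 1.397 rad and velocity of joint collar between -0.1 and 0.1 rad/s and z of depth_stop in the frame of vice_bed below 0.004 m and x of depth_stop in the frame of vice_bed between -0.005 and 0.005 m and y of depth_stop in the frame of vice_bed between -0.035 and 0.035 m and angle between depth_stop's own z axis and vertical below 0.1 rad and linear speed of depth_stop below 0.02 m/s); the robot touches nothing.
It fails at once if the tin or the angle bracket is shifted by more than 30 mm (distance of any of screw_tin, angle_bracket from where it was at the start of the episode above 0.03 m).
It also fails if it takes over 64 s, if anything falls off the work surface, if the arm or the gripper's body presses on something with over 40 N, if the wrist force passes 120 N, or if a joint passes its speed limit or range.

## Working session

There is one attempt and no reset: what is moved stays moved. The work goes in short steps, Python scripts to look and compute and a shell command to move; the robot and the scene stay as the last step left them, time stands still between calls to the robot, and variables do not carry over. Pictures are saved under pics/ and viewed, at most 10 in all, crops included, and the job is handed in when it is done.

```bash
mkdir -p pics; ls; cat > h.py <<'E'
import numpy as np, cv2
from station import ctrl
def grab(name):
    im,d=ctrl.get_image(name); np.savez(f'/tmp/{name}.npz',im=im,d=d); return im,d
def load(name):
    z=np.load(f'/tmp/{name}.npz'); return z['im'],z['d']
def world(name,u,v,d):
    c=ctrl.get_calibration(name); E=np.array(c['extrinsics'])
    p=np.array([(u-c['cx'])/c['fx']*d,(v-c['cy'])/c['fy']*d,d])
    return E[:3,:3].T@(p-E[:3,3])
def cloud(name,d):
    c=ctrl.get_calibration(name); E=np.array(c['extrinsics'])
    v,u=np.mgrid[:d.shape[0],:d.shape[1]]
    p=np.stack([(u-c['cx'])/c['fx']*d,(v-c['cy'])/c['fy']*d,d],-1)
    w=(p-E[:3,3])@E[:3,:3]; w[d<=0]=np.nan; return w
def crop(im,x0,y0,x1,y1,k,fn):
    cv2.imwrite(fn,cv2.resize(im[y0:y1,x0:x1,::-1],None,fx=k,fy=k,interpolation=cv2.INTER_CUBIC))
E
python3 - <<'E'
from h import *
for n in('scene','top'):
    im,d=grab(n); cv2.imwrite(f'pics/{n}0.png',im[:,:,::-1])
    c=ctrl.get_calibration(n);print(n,c['fx'],c['cx'],c['cy'],np.round(c['extrinsics'],3).tolist())
print(ctrl.get_obs())
E
```

```text
pics
scene 390.81923956640276 285.1463396295925 212.30048020662187 [[0.782, -0.624, -0.011, -0.479], [-0.414, -0.505, -0.757, 0.276], [0.466, 0.596, -0.653, 1.118], [0.0, 0.0, 0.0, 1.0]]
top 459.13296535664915 288.210550228477 211.5404889028908 [[-0.015, -1.0, -0.006, -0.073], [-0.982, 0.016, -0.187, 0.569], [0.188, 0.003, -0.982, 1.305], [0.0, 0.0, 0.0, 1.0]]
{'t': 0.1, 'q': array([ 1.22700371e+00,  5.33032558e-02,  1.61412527e+00, -8.12907080e-08,
        1.47604043e+00, -1.18996060e-01]), 'dq': array([ 0.00058673, -0.00147115, -0.00278806,  0.00123931, -0.00083093,
       -0.00092872]), 'effort': array([ 8.46202784e-05, -3.94902670e+01, -3.71362925e+01, -6.20498213e-05,
        3.96028423e-03,  2.33036980e-05]), 'tool_pos': array([0.13912424, 0.60874318, 0.23019705]), 'tool_rot': array([-3.52318172e-01, -3.12134027e+00,  2.86837771e-03]), 'contact_force': array([-0.26310848, -0.20963424, -1.03430324]), 'wrist_torque': array([-0.014434  ,  0.01996697,  0.02455007]), 'grip_force': 0.0, 'opening': 0.085573861521555}
```

View pics/top0.png

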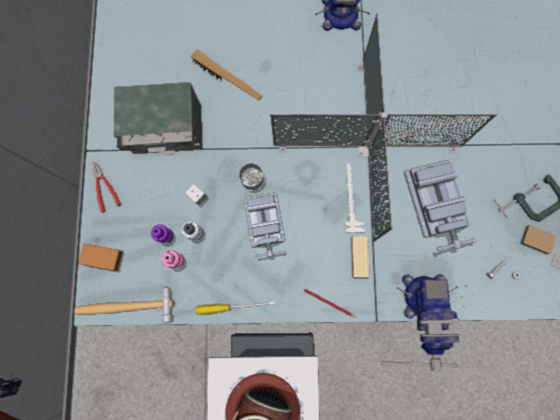

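View pics/scene0.png

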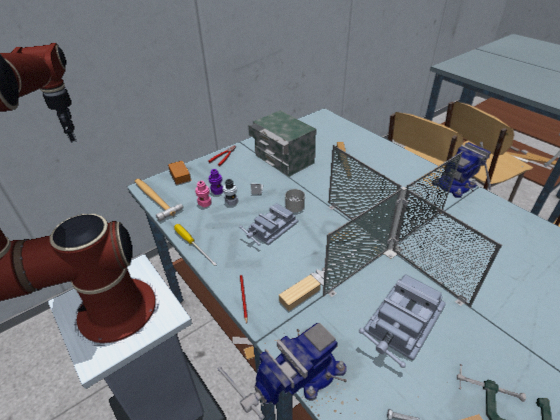

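The top view shows three lookalikes for the depth stop: grey/black at (192,230), purple at (161,233) and pink at (172,259). I choose the grey/black one. There are two vices, the small one at (265,222) and the large one at (438,205). I choose the small one. The tin is at (251,177) and the bracket at (195,193).

```bash
python3 - <<'E'
from h import *
im,d=load('top'); crop(im,150,155,290,265,5.5,'pics/c1.png')
w=cloud('top',d); 
def pr(u,v): print((u,v),np.round(w[v,u],4))
for p in [(192,230),(265,222),(251,177),(195,193),(161,233),(172,259),(220,220),(220,260)]: pr(*p)
# height map, stop and vice blobs
h=w[...,2]
np.set_printoptions(linewidth=250)
print('stop mm');print(np.round(h[215:248:2,178:208:2]*1000))
print('vice mm');print(np.round(h[188:264:3,240:292:3]*1000))
E
```

```text
(192, 230) [0.5121 0.1949 0.0868]
(265, 222) [ 0.5381 -0.0126  0.0504]
(251, 177) [0.6797 0.03   0.0371]
(195, 193) [0.64   0.2059 0.0057]
(161, 233) [0.5047 0.2833 0.0877]
(172, 259) [0.4295 0.2482 0.0921]
(220, 220) [ 0.5559  0.1291 -0.005 ]
(220, 260) [ 0.4325  0.1268 -0.0005]
stop mm
[[-0. -4. -3. -4. -3. -2. -3. -3. -2. -3. -5. -3. -0.  5.  1.]
 [-2. -0. -3. -0. -4. -3. -2.  0.  3. -0.  3. -3. -1. -1. -0.]
 [-3.  4.  3. -6. -4. -6. -3. -8.  1. -2.  0. -1. -4.  4.  2.]
 [-2.  4. -1. -3. -1.  2. 61. 63.  2. -1.  3.  2. -0. -1.  0.]
 [-3. -4. -4. -7. 64. 89. 93. 70. 74. 67. -0. -0.  0.  4. -5.]
 [ 3. -6. -1. 69. 96. 99. 94. 94. 68. 69. 62. -5.  0. -1.  3.]
 [-2. -3.  3. 98. 93. 98. 95. 94. 81. 71. 64. 21. -4. -0. -7.]
 [-1. -0. 62. 96. 96. 94. 93. 92. 79. 67. 58. 22. 11.  2. -7.]
 [-3.  4. 62. 89. 96. 98. 90. 90. 72. 72. 63. 19. 20. -2. -7.]
 [ 5. -3.  5. 71. 67. 88. 82. 74. 67. 72. 63. 23. 12.  3.  1.]
 [-7. -1. -2. 65. 72. 69. 68. 67. 70. 69. 26. 25.  6. -0.  3.]
 [-6. -2. -2. -1. 55. 65. 62. 67. 58. 21. 22. 13.  1.  1. -0.]
 [-2.  1. -6.  1.  5. -2. -3. -0. -0.  0. -0. -0.  5.  
[... 1987 characters left out ...]
5.  42.  42.  38.  18.   5.   1.   1.  -1.  -6.]
 [  1.  -3.  -6.  -4.  15.  24.  22.   7.   3.  47.  38.  -2.  -1.  -2. -13.  -3.  -1.  -4.]
 [ -4.  -1.  -2.   1.   3.  -4.  -3.  -2.  -2.  42.  50.  -1.   1.  -3.  -2.  -3.  -0.  -1.]
 [  1.  -1.   2.   4.  -1.  -5.  -3.   3.  -0.   3.  49.   5.   2.  -3.  29.  35.  -1.  -2.]
 [  2.  -0.  -4.  -1.   0.  51.  -7.  45.  46.  43.  48.  40.  -2.  -6.  -2.   1.   0.  -3.]
 [  0.  -2.  -5.   1.  -1.  47.  -1.   2.   6.  -1.  -4.  -4.  -1.   0.  nan  -6.   0.   4.]
 [ -1.  -5.  -1.  -1.  -1.  -3.   0.   2.  -3.  -3.  -1.  -2.  -0.   6.   1.  -3.  -2.   0.]
 [ -3.  -0.   0.  -6.  -3.  nan  -7.  -1.  -4.  -3.   0.   1.  -4.   6. -10.   1.  -1.  -6.]]
```

View pics/c1.png

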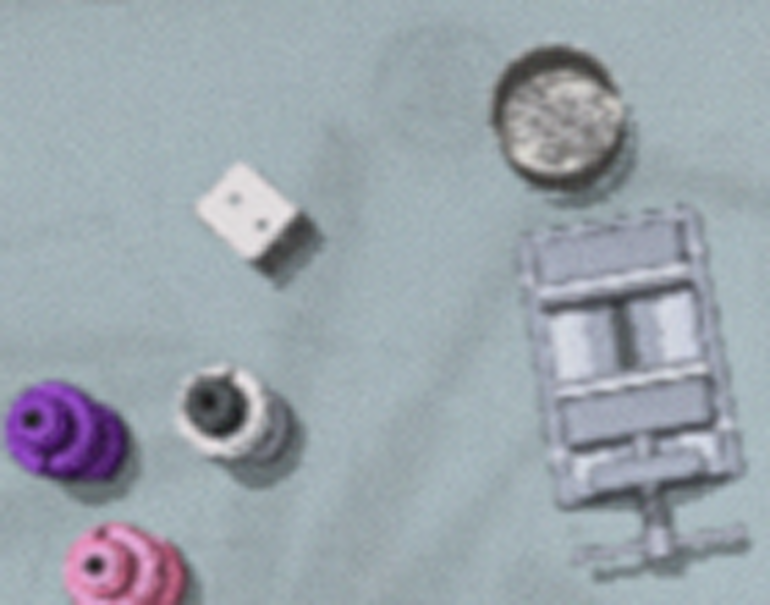

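```bash
cat > fit.py <<'E'
from h import *
from scipy.optimize import minimize
def proj(name,P):
    c=ctrl.get_calibration(name); E=np.array(c['extrinsics'])
    q=P@E[:3,:3].T+E[:3,3]; return np.c_[c['fx']*q[:,0]/q[:,2]+c['cx'],c['fy']*q[:,1]/q[:,2]+c['cy']]
a=np.linspace(0,2*np.pi,73)[:-1]
def rings(x,y,yaw,z0):
    out=[]
    for r,za,zb in[(26,0,22),(18.5,22,46),(25,46,65),(22.5,65,70),(15,70,91),(11.5,91,97)]:
        px,py=r*np.cos(a),r*np.sin(a)
        if r==26: px=np.clip(px,-20,20)
        X=np.c_[px*np.cos(yaw)-py*np.sin(yaw),px*np.sin(yaw)+py*np.cos(yaw)]/1000+[x,y]
        out.append(np.r_[np.c_[X,0*a+z0+za/1000],np.c_[X,0*a+z0+zb/1000]])
    return out
def sil(name,p,z0,win,S=8):
    x0,y0,x1,y1=win; m=np.zeros(((y1-y0)*S,(x1-x0)*S),np.uint8)
    for R in rings(*p,z0):
        u=(proj(name,R)-[x0,y0]+.5)*S-.5
        cv2.fillConvexPoly(m,cv2.convexHull(np.round(u*16).astype(np.int32)),255,shift=4)
    return cv2.resize(m,(x1-x0,y1-y0),interpolation=cv2.INTER_AREA)/255.
def viceh(w,p):
    dx,dy=w[...,0]-p[0],w[...,1]-p[1]; c,s=np.cos(p[2]),np.sin(p[2])
    return c*dx+s*dy,-s*dx+c*dy
E
python3 - <<'E'
from fit import *
im,d=load('top'); w=cloud('top',d)
win=(174,212,212,248); x0,y0,x1,y1=win
h=w[y0:y1,x0:x1,2]; mask=(h>0.010).astype(float)
cost=lambda p:np.sum((sil('top',p,0,win)-mask)**2)
for y in np.radians(np.arange(-90,90,15)):
    r=minimize(lambda p:cost([p[0],p[1],p[2]]),[.505,.19,y],method='Nelder-Mead',options=dict(initial_simplex=np.array([[.505,.19,y],[.512,.19,y],[.505,.197,y],[.505,.19,y+.15]])))
    print(np.round(r.x,4),round(np.degrees(r.x[2]),1),round(r.fun,2))
# vice: height-model
c=w[180:260,235:295].reshape(-1,3); c=c[~np.isnan(c[:,0])]
def vc(p):
    X,Y=viceh(c,p); k=(abs(Y)<38)if 0 else (abs(Y)<.036)&(abs(X)<.034)&(abs(abs(X)-.021)>.0)
    m=np.where(abs(X)<.021,.028,np.minimum(.052,.048+(abs(X)-.021)))
    return np.sum(np.minimum(abs(c[k,2]-m[k]),.012))/k.sum()*1000
best=[]
for yaw in np.radians(np.arange(-20,25,5)):
  for x in(.54,.55,.56,.57,.58):
    r=minimize(vc,[x,-.005,yaw],method='Nelder-Mead',options=dict(initial_simplex=np.array([[x,-.005,yaw],[x+.004,-.005,yaw],[x,0.0,yaw],[x,-.005,yaw+.08]])))
    best.append((r.fun,*r.x))
for b in sorted(best)[:5]: print(np.round(b,4),np.degrees(b[3]))
crop(im,176,212,210,246,17,'pics/c2.png')
crop(im,238,186,284,246,10,'pics/c3.png')
a1=cv2.imread('pics/c2.png');a2=cv2.imread('pics/c3.png')
H=598; a1=cv2.copyMakeBorder(a1[:H],0,max(0,H-a1.shape[0]),0,0,0);a2=a2[:H]
a1=cv2.resize(a1[:578],(340,340));a1=cv2.copyMakeBorder(a1,0,H-340,0,0,0)
cv2.imwrite('pics/c4.png',np.hstack([a1,a2])); print(a1.shape,a2.shape)
E
```

```text
[ 0.5179  0.2049 -2.0381] -116.8 27.61
[ 0.5186  0.2052 -1.6138] -92.5 30.97
[ 0.5187  0.205  -1.4631] -83.8 31.92Traceback (most recent call last):
  File "<stdin>", line 7, in <module>
    res = _minimize_neldermead(fun, x0, args, callback, bounds=bounds,
                               **options)
    fxcc = func(xcc)
    fx = function(np.copy(x), *(wrapper_args + args))
  File "<stdin>", line 7, in <lambda>
  File "<stdin>", line 5, in <lambda>
  File "fit.py", line 18, in sil
    u=(proj(name,R)-[x0,y0]+.5)*S-.5
       ~~~~^^^^^^^^
  File "fit.py", line 4, in proj
    c=ctrl.get_calibration(name); E=np.array(c['extrinsics'])
ValueError: time passes only in moves, steps and waits
```

```bash
python3 - <<'E'
import json
from station import ctrl
json.dump({n:{k:(v.tolist() if hasattr(v,'tolist') else v) for k,v in ctrl.get_calibration(n).items()} for n in('scene','top')},open('cal.json','w'))
E
sed -i 's/ctrl.get_calibration(name)/CAL[name]/;2a import json\nCAL=json.load(open("cal.json"))' h.py; sed -i 's/ctrl.get_calibration(name)/CAL[name]/' fit.py
cat > run1.py <<'E'
from fit import *
im,d=load('top'); w=cloud('top',d)
win=(174,212,212,248); x0,y0,x1,y1=win
h=w[y0:y1,x0:x1,2]; mask=(h>0.010).astype(float)
cost=lambda p:np.sum((sil('top',p,0,win)-mask)**2)
res=[]
for y in np.radians(np.arange(-90,90,15)):
    r=minimize(cost,[.505,.19,y],method='Nelder-Mead',options=dict(maxfev=150,initial_simplex=np.array([[.505,.19,y],[.512,.19,y],[.505,.197,y],[.505,.19,y+.15]])))
    res.append((round(r.fun,2),*np.round(r.x,4),round(np.degrees(r.x[2]),1)))
res.sort()
for r in res: print(r)
b=res[0]; S=sil('top',b[1:4],0,win)
c=w[180:260,235:295].reshape(-1,3); c=c[~np.isnan(c[:,0])]
def vc(p):
    X,Y=viceh(c,p); k=(abs(Y)<.036)&(abs(X)<.034)
    m=np.where(abs(X)<.021,.028,np.minimum(.052,.048+(abs(X)-.021)))
    return np.sum(np.minimum(abs(c[k,2]-m[k]),.012))/k.sum()*1000
best=[]
for yaw in np.radians(np.arange(-20,25,5)):
  for x in(.54,.55,.56,.57,.58):
    r=minimize(vc,[x,-.005,yaw],method='Nelder-Mead',options=dict(initial_simplex=np.array([[x,-.005,yaw],[x+.004,-.005,yaw],[x,0.0,yaw],[x,-.005,yaw+.08]])))
    best.append((r.fun,*r.x))
for q in sorted(best)[:5]: print(np.round(q,4),np.degrees(q[3]))
v=im[y0:y1,x0:x1,::-1].copy()
k=10; A=cv2.resize(v,None,fx=k,fy=k,interpolation=cv2.INTER_CUBIC)
cs,_=cv2.findContours((cv2.resize(S,None,fx=k,fy=k)>.5).astype(np.uint8),0,1); cv2.drawContours(A,cs,-1,(0,0,255),1)
B=cv2.resize(im[186:240,240:280,::-1],None,fx=k,fy=k,interpolation=cv2.INTER_CUBIC)
# overlay vice bed corners
q=sorted(best)[0]; yw=q[3]; R=np.array([[np.cos(yw),-np.sin(yw)],[np.sin(yw),np.cos(yw)]])
P=np.array([[-.021,-.042],[.021,-.042],[.021,.042],[-.021,.042]])@R.T+q[1:3]
for z,col in((.028,(0,0,255)),(.048,(0,255,0))):
    u=(proj('top',np.c_[P,[z]*4])-[240,186]+.5)*k-.5; cv2.polylines(B,[u.astype(np.int32)],True,col,1)
A=cv2.copyMakeBorder(A,0,B.shape[0]-A.shape[0],0,0,0); cv2.imwrite('pics/c4.png',np.hstack([A,B]))
E
python3 run1.py
```

```text
(np.float64(11.93), np.float64(0.5187), np.float64(0.2062), np.float64(-0.0318), np.float64(-1.8))
(np.float64(11.96), np.float64(0.5185), np.float64(0.206), np.float64(-0.0218), np.float64(-1.3))
(np.float64(12.0), np.float64(0.5186), np.float64(0.2059), np.float64(-0.0316), np.float64(-1.8))
(np.float64(12.13), np.float64(0.5184), np.float64(0.2059), np.float64(-0.0188), np.float64(-1.1))
(np.float64(12.13), np.float64(0.5187), np.float64(0.2063), np.float64(-0.0352), np.float64(-2.0))
(np.float64(12.16), np.float64(0.5186), np.float64(0.206), np.float64(-0.0598), np.float64(-3.4))
(np.float64(12.21), np.float64(0.5186), np.float64(0.2059), np.float64(-0.05), np.float64(-2.9))
(np.float64(12.25), np.float64(0.5186), np.float64(0.2061), np.float64(-0.0559), np.float64(-3.2))
(np.float64(12.48), np.float64(0.5184), np.float64(0.2059), np.float64(-0.0008), np.float64(-0.0))
(np.float64(27.61), np.float64(0.5179), np.float64(0.2049), np.float64(-2.0381), np.float64(-116.8))
(np.float64(30.97), np.float64(0.5186), np.float64(0.2052), np.float64(-1.6138), np.float64(-92.5))
(np.float64(31.92), np.float64(0.5187), np.float64(0.205), np.float64(-1.4631), np.float64(-83.8))
[ 2.8948  0.5615 -0.0116  0.1901] 10.894553954961848
[ 2.8954  0.5601 -0.0067  0.159 ] 9.110634816905083
[ 2.9017  0.5608 -0.0121  0.1431] 8.197126237188877
[ 2.9031  0.5615 -0.0113  0.1844] 10.564606380854062
[ 2.9075  0.5595 -0.0033  0.157 ] 8.992631984768861
```

View pics/c4.png

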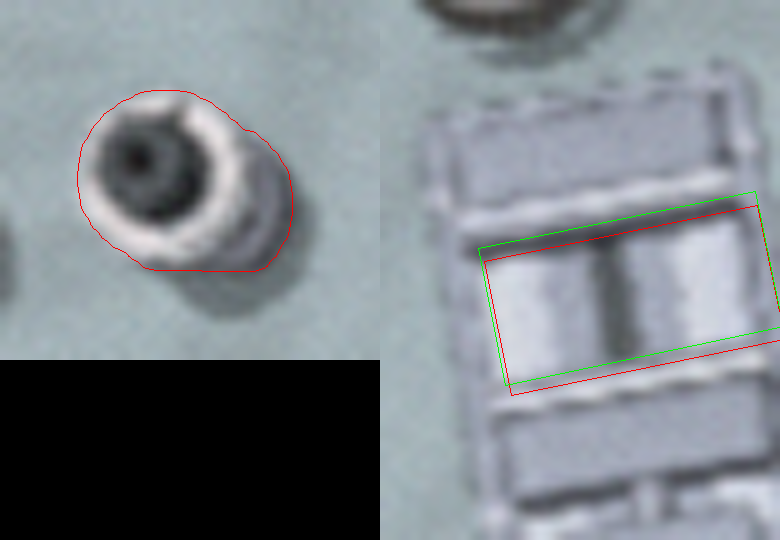

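```bash
cat > vice.py <<'E'
from fit import *
from scipy.optimize import least_squares
im,d=load('top'); g=im.astype(float).mean(2)
def ridge(u,v0):
    vs=np.arange(v0-3,v0+4,.1); 
    col=cv2.remap(g.astype(np.float32),np.full((1,vs.size),u,np.float32),vs[None].astype(np.float32),cv2.INTER_LINEAR)[0]
    wgt=np.clip(col-np.percentile(col,60),0,None); i=vs[np.argmax(col)]; k=abs(vs-i)<1.5
    return (vs[k]*wgt[k]).sum()/wgt[k].sum()
obs=[]
for s,(pa,pb) in {1:((465,220),(735,180)),-1:((497,408),(765,362))}.items():
    # to full image coords (B origin 380 -> u0=240, v0=186, k=10)
    A=np.array([(pa[0]-380)/10+239.5,pa[1]/10+185.5]);B=np.array([(pb[0]-380)/10+239.5,pb[1]/10+185.5])
    for t in np.linspace(.1,.9,17):
        q=A+t*(B-A); obs.append((s,q[0],ridge(q[0],q[1])))
obs=np.array(obs); 
def resid(p):
    x,yaw=p; r=[]
    ex=np.array([np.cos(yaw),np.sin(yaw)]); ey=np.array([-ex[1],ex[0]]); c0=np.array([x,-.006])
    for s in(1,-1):
        o=obs[obs[:,0]==s]; P=np.array([np.r_[c0+s*.023*ex+t*ey,.050] for t in(-.04,.04)]); u=proj('top',P)
        v=u[0,1]+(o[:,1]-u[0,0])/(u[1,0]-u[0,0])*(u[1,1]-u[0,1]); r.append(o[:,2]-v)
    return np.concatenate(r)
r=least_squares(resid,[.56,.15],loss='soft_l1',f_scale=.3); print('x at y=-.006, yaw:',r.x,np.degrees(r.x[1])); print(np.round(resid(r.x),2))
E
python3 vice.py; python3 - <<'E'
from fit import *
# stop from colours: bright collar ring mask and dark neck
im,d=load('top'); w=cloud('top',d); g=im.astype(float)
x0,y0,x1,y1=win=(174,212,212,248)
np.set_printoptions(linewidth=250)
print(g.mean(2)[216:244,178:208].astype(int))
E
```

```text
x at y=-.006, yaw: [0.56090796 0.02932956] 1.6804599277410546
[-0.   -0.11 -0.47 -0.62 -0.75 -0.95 -1.22 -1.34 -1.35 -1.56 -2.03 -2.16
 -2.3  -2.3  -2.56 -2.79 -2.88  0.57  2.95  2.58  2.2   2.16  2.17  1.89
  1.59  1.46  1.44  1.2   0.82  0.62  0.63  0.67  0.17 -0.07]
[[165 164 167 169 166 167 171 169 171 170 174 174 171 173 175 173 176 172 174 172 169 168 163 161 156 154 162 158 157 157]
 [164 162 165 166 163 164 166 170 173 173 174 172 175 174 172 175 173 178 171 174 172 169 167 161 163 161 160 162 159 157]
 [164 160 163 161 165 163 164 168 170 169 173 170 170 174 173 176 175 173 173 176 173 169 165 163 159 161 167 167 169 160]
 [165 164 166 165 168 169 169 171 175 170 170 169 171 172 175 176 174 176 172 179 171 171 168 163 162 164 161 166 163 162]
 [172 171 168 168 169 173 169 168 168 162 166 167 175 167 166 172 174 171 174 173 170 167 165 164 162 160 166 160 163 163]
 [167 170 166 168 171 169 167 171 169 169 179 188 192 177 164 173 169 169 172 172 169 169 167 162 160 159 164 165 166 167]
 [170 164 165 164 163 168 170 171 181 193 202 209 193 156 155 192 191 177 167 166 169 168 16
[... 1914 characters left out ...]
148 129 112 113 129 116 102  92  95 100 101  94  80  81 101 108 119 137 168 175 176]
 [158 161 162 161 165 165 168 163 162 164 154 139 121 107 100 102  97 103  98  90  93  96 105 109 110 117 143 162 168 172]
 [165 161 161 162 164 166 168 171 169 167 171 169 156 130 112 115 111 106 115 112 107 107 110 112 116 135 162 172 169 173]
 [163 163 163 166 166 168 172 167 173 168 172 177 172 159 129 112 112 113 107 111 112 112 114 120 138 165 171 174 172 173]
 [163 167 166 169 167 173 175 173 177 171 175 177 182 176 154 131 118 116 112 110 107 112 133 151 157 168 169 174 177 175]
 [169 172 175 175 173 172 174 173 172 174 178 177 179 172 176 160 144 123 122 120 127 137 157 165 168 168 167 169 176 173]]
```

```bash
python3 - <<'E'
s=open('vice.py').read()
s=s.replace("x,yaw=p; r=[]","x,yaw,hs=p; r=[]").replace("s*.023*ex","s*hs*ex").replace(".050]",".052]").replace("[.56,.15],loss='soft_l1',f_scale=.3","[.56,.15,.027],x_scale=[.01,.1,.01],diff_step=1e-4")
s=s.replace("(pa[0]-380)/10+239.5,pa[1]/10+185.5","(pa[0]-380)/10+239.5,pa[1]/10+185.5")
s+='''
print(obs[::4])
# jaw outline check: intensity profile along the vice x through the middle, and along the jaw tops
x,yaw,_=r.x; ex=np.array([np.cos(yaw),np.sin(yaw)]); ey=np.array([-ex[1],ex[0]]); c0=np.array([x,-.006])
def samp(S,T,z):
    P=np.array([np.r_[c0+a*ex+b*ey,z] for a in S for b in T]); u=proj('top',P).astype(np.float32)
    return cv2.remap(g.astype(np.float32),u[None,:,0],u[None,:,1],cv2.INTER_LINEAR)[0].reshape(len(S),len(T))
S=np.arange(-.05,.0501,.002); 
print(np.c_[S*1000,samp(S,np.arange(-.03,.031,.003),.052).mean(1)].astype(int).tolist())
T=np.arange(-.06,.0601,.002)
for S in((.03,.034,.038),(-.034,-.038,-.03),):print(np.c_[T*1000,samp(S,T,.052).mean(0)].astype(int).tolist())
'''
open('vice.py','w').write(s)
E
python3 vice.py
```

```text
x at y=-.006, yaw: [0.56065579 0.1485684  0.02749138] 8.512342355535779
[ 0.22  0.27  0.07  0.08  0.11  0.06 -0.04 -0.    0.14  0.09 -0.22 -0.19
 -0.17 -0.01 -0.11 -0.18 -0.11 -2.06  0.48  0.27  0.05  0.16  0.34  0.22
  0.07  0.1   0.24  0.16 -0.06 -0.1   0.08  0.27 -0.07 -0.15]
[[  1.         250.7        207.39149795]
 [  1.         256.1        206.40326854]
 [  1.         261.5        205.55715142]
 [  1.         266.9        204.36441462]
 [  1.         272.3        203.54595495]
 [ -1.         257.9        224.54257137]
 [ -1.         263.26       223.68998999]
 [ -1.         268.62       222.67989542]
 [ -1.         273.98       221.78852509]]
[[-50, 172], [-48, 171], [-46, 170], [-44, 169], [-41, 169], [-39, 168], [-37, 165], [-35, 155], [-33, 143], [-31, 150], [-29, 182], [-27, 197], [-25, 183], [-23, 162], [-21, 160], [-19, 165], [-17, 171], [-15, 171], [-13, 172], [-11, 173], [-9, 173], [-7, 174], [-5, 172], [-3, 171], [-1, 170], [0, 170], [2, 171], [4, 172], [6, 173], [8, 174], [10, 169], [12, 151], [14, 120], [16, 95], [18, 88], [20, 110], [22, 140], [24, 166], [26, 189]
[... 817 characters left out ...]
0, 162]]
[[-60, 181], [-57, 181], [-55, 176], [-53, 163], [-51, 148], [-49, 149], [-47, 153], [-45, 150], [-43, 132], [-41, 126], [-39, 130], [-37, 145], [-35, 154], [-33, 156], [-31, 155], [-29, 157], [-27, 161], [-25, 167], [-23, 170], [-21, 169], [-19, 164], [-17, 159], [-15, 155], [-13, 155], [-11, 157], [-9, 158], [-7, 160], [-5, 165], [-3, 165], [-1, 162], [0, 158], [2, 158], [4, 160], [6, 163], [8, 167], [10, 171], [12, 171], [14, 169], [16, 164], [18, 161], [20, 160], [22, 163], [24, 166], [26, 169], [28, 170], [30, 169], [32, 168], [34, 162], [36, 157], [38, 151], [40, 151], [42, 157], [44, 163], [46, 160], [48, 155], [50, 156], [52, 164], [54, 171], [56, 175], [58, 176], [60, 177]]
```

```bash
python3 - <<'E'
from fit import *
M={}
for n in('top','scene'):
    im,d=load(n); w=cloud(n,d); u=proj(n,np.array([[.5186,.206,.045]]))[0].astype(int)
    win=(u[0]-20,u[1]-24,u[0]+20,u[1]+24); x0,y0,x1,y1=win
    ww=w[y0:y1,x0:x1]; m=(ww[...,2]>.01)&(np.hypot(ww[...,0]-.5186,ww[...,1]-.206)<.045); M[n]=(win,m.astype(float)); print(n,m.sum())
def cost(p,ns): return sum(np.sum((sil(n,p,0,M[n][0])-M[n][1])**2) for n in ns)
for ns in(('top',),('scene',),('top','scene')):
  for y0 in(-.15,0.1):
    p0=np.array([.5186,.206,y0]); r=minimize(cost,p0,(ns,),method='Nelder-Mead',options=dict(maxfev=200,initial_simplex=np.array([p0-[.003,.002,.05],p0+[.004,0,0],p0+[0,.004,0],p0+[0,0,.2]])))
    print(ns,np.round(r.x,4),round(np.degrees(r.x[2]),1),round(r.fun,2))
b=[.5187,.206]
for yd in range(-14,15,2): print(yd,[round(min(cost([r0,b[1],np.radians(yd)],(n,)) for r0 in (.5165,.518,.519)),2) for n in('top','scene')])
# pics: scene crop enlarge with outline, and vice outline
k=12;out=[]
for n in('top','scene'):
    im,_=load(n); x0,y0,x1,y1=M[n][0]; A=cv2.resize(im[y0:y1,x0:x1,::-1],None,fx=9,fy=9,interpolation=cv2.INTER_CUBIC)
    S=sil(n,r.x,0,M[n][0]); cs,_=cv2.findContours((cv2.resize(S,None,fx=9,fy=9)>.5).astype(np.uint8),0,1); cv2.drawContours(A,cs,-1,(0,0,255),1); out.append(A)
cv2.imwrite('pics/c5.png',np.hstack(out))
E
```

```text
top 295
scene 268
('top',) [ 0.5184  0.2059 -0.0537] -3.1 12.31
('top',) [ 0.5186  0.206  -0.0298] -1.7 12.09
('scene',) [ 0.5179  0.2089 -0.2272] -13.0 27.25
('scene',) [ 0.5181  0.2094 -0.2443] -14.0 27.15
('top', 'scene') [ 0.518   0.2067 -0.1385] -7.9 49.85
('top', 'scene') [ 0.518   0.2067 -0.1371] -7.9 49.75
-14 [np.float64(15.29), np.float64(31.49)]
-12 [np.float64(14.7), np.float64(31.6)]
-10 [np.float64(14.02), np.float64(31.83)]
-8 [np.float64(13.58), np.float64(32.44)]
-6 [np.float64(13.35), np.float64(32.98)]
-4 [np.float64(13.07), np.float64(33.54)]
-2 [np.float64(13.06), np.float64(34.35)]
0 [np.float64(13.13), np.float64(34.83)]
2 [np.float64(13.43), np.float64(35.35)]
4 [np.float64(13.85), np.float64(35.81)]
6 [np.float64(14.6), np.float64(36.13)]
8 [np.float64(15.33), np.float64(36.52)]
10 [np.float64(15.85), np.float64(36.75)]
12 [np.float64(16.26), np.float64(37.12)]
14 [np.float64(16.82), np.float64(37.35)]
```

View pics/c5.png

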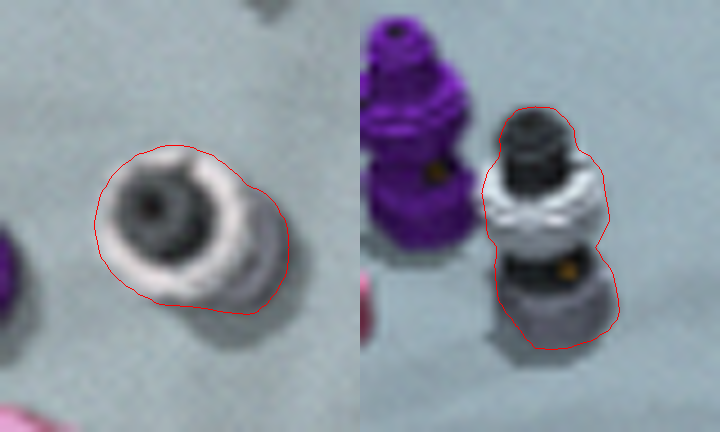

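```bash
python3 - <<'E'
from fit import *
im,d=load('scene'); g=im.astype(int)
u0=proj('scene',np.array([[.518,.2067,.034]]))[0]; 
ys,xs=np.mgrid[int(u0[1])-8:int(u0[1])+9,int(u0[0])-9:int(u0[0])+10]
k=np.clip(g[ys,xs,0]-g[ys,xs,2]-15,0,None); c=((k*xs).sum()/k.sum(),(k*ys).sum()/k.sum()); print('axis',u0,'dot',c)
for cx,cy in((.518,.2067),(.5185,.206),(.518,.209)):
    best=min((np.hypot(*(proj('scene',np.array([[cx+.019*np.cos(np.radians(p)),cy+.019*np.sin(np.radians(p)),z]]))[0]-c)),p,z) for p in range(200,320) for z in np.arange(.02,.046,.002)); print(best)
E
python3 -m crank '.0505 -.0536 0 .055; .0505 -.0536 0 0; .0505 -.0536 0 0; .0505 -.0536 0 0; .0505 -.0536 0 0' 60 40
python3 -m crank '.0505 -.0536 0 0; .0505 -.0536 0 0; .0505 -.0536 0 0; .0505 -.0536 0 0; .0505 -.0536 0 0'
python3 -m crank '.0505 -.0536 0 0; .0505 -.0536 0 0; .0505 -.0536 0 0; .0505 -.0536 0 0; .0505 -.0536 0 0'
python3 -m crank '0 0 0 0; 0 0 0 0; 0 0 0 0; 0 0 0 0; 0 0 0 0'
```

```text
axis [230.71361649 193.79865984] dot (np.float64(232.6413043478261), np.float64(196.66304347826087))
(np.float64(0.08546437072364382), 259, np.float64(0.03399999999999999))
(np.float64(0.017378952537341553), 257, np.float64(0.03399999999999999))
(np.float64(0.06754504661021628), 263, np.float64(0.03199999999999999))
t: 0.52
tool_pos: [0.2661, 0.4737, 0.2306]
tool_rot: [-0.216, -3.134, 0.001]
contact_force: [0.8, 0.1, -0.0]
opening: 0.051
grip_force: 0.0
t: 0.93
tool_pos: [0.3925, 0.3396, 0.2309]
tool_rot: [-0.217, -3.134, 0.0]
contact_force: [-0.6, 0.7, 0.7]
opening: 0.0509
grip_force: 0.0
t: 1.35
tool_pos: [0.5188, 0.2056, 0.2308]
tool_rot: [-0.218, -3.133, 0.0]
contact_force: [0.2, -0.4, -0.3]
opening: 0.0512
grip_force: 0.0
t: 1.77
tool_pos: [0.5173, 0.2082, 0.2312]
tool_rot: [-0.214, -3.134, -0.0]
contact_force: [-0.3, -0.2, -0.5]
opening: 0.0512
grip_force: 0.0
```

```bash

python3 -m crank '.001 -.003 -.07 0; 0 0 -.07 0; 0 0 -.07 0; 0 0 -.05 0; 0 0 -.02 0'
python3 -m crank '0 0 -.012 0; 0 0 -.012 0; 0 0 -.008 0; 0 0 -.004 0; 0 0 0 0'
python3 -m crank '0 0 0 0; 0 0 0 0; 0 0 0 0; 0 0 0 0; 0 0 0 0' 20 50
python3 -m crank '0 0 0 0; 0 0 0 0; 0 0 0 0; 0 0 0 0; 0 0 0 0'
```

```text
t: 2.18
tool_pos: [0.5148, 0.2059, 0.0865]
tool_rot: [-0.214, -3.127, 0.004]
contact_force: [-0.3, -0.2, 0.1]
opening: 0.0509
grip_force: 0.0
t: 2.6
tool_pos: [0.5193, 0.206, 0.0743]
tool_rot: [0.217, 3.132, 0.001]
contact_force: [0.2, 0.0, -0.1]
opening: 0.0513
grip_force: 0.0
t: 3.02
tool_pos: [0.5194, 0.2061, 0.0746]
tool_rot: [0.217, 3.132, 0.002]
contact_force: [-0.8, 0.4, 5.5]
opening: 0.0281
grip_force: 49.7
t: 3.43
tool_pos: [0.5194, 0.2061, 0.0746]
tool_rot: [0.217, 3.132, 0.001]
contact_force: [-0.4, 0.9, 6.5]
opening: 0.0281
grip_force: 49.7
```

```bash

python3 -m crank '0 0 .02 0; 0 0 .04 0; 0 0 .05 0; 0 0 .05 0; 0 0 .02 0'
python3 -m crank '.014 -.06 0 .065; .014 -.07 0 .065; .014 -.07 0 .065; .014 -.07 0 0; .014 -.07 0 0'
python3 -m crank '.014 -.065 0 0; 0 -.02 0 0; 0 0 0 0; 0 0 0 0; 0 0 0 0'
python3 - <<'E'
from fit import *
im,d=grab('top'); im2,d2=grab('scene')
print(ctrl.get_obs()['tool_pos'],ctrl.get_obs()['contact_force'])
u=proj('top',np.array([[.56,-.006,.1]]))[0].astype(int); v=proj('scene',np.array([[.56,-.006,.1]]))[0].astype(int)
A=[cv2.resize(i[c[1]-32:c[1]+32,c[0]-22:c[0]+22,::-1],None,fx=9,fy=9,interpolation=cv2.INTER_CUBIC) for i,c in((im,u),(im2,v))]
print(u,v); cv2.imwrite('pics/c6.png',np.hstack(A))
E
```

```text
t: 3.85
tool_pos: [0.5191, 0.2058, 0.1656]
tool_rot: [0.217, 3.132, 0.001]
contact_force: [1.9, -0.1, -5.1]
opening: 0.0284
grip_force: 50.6
t: 4.27
tool_pos: [0.5521, 0.0342, 0.1611]
tool_rot: [0.264, -3.127, -0.0]
contact_force: [1.2, -0.3, -6.0]
opening: 0.028
grip_force: 50.8
t: 4.68
tool_pos: [0.5596, -0.0058, 0.162]
tool_rot: [0.264, -3.128, -0.002]
contact_force: [0.2, 0.8, -5.8]
opening: 0.0278
grip_force: 51.1
[ 0.56000861 -0.00548685  0.16263872] [ 0.46211843  0.59673334 -6.83010224]
[261 211] [273 203]
```

View pics/c6.png

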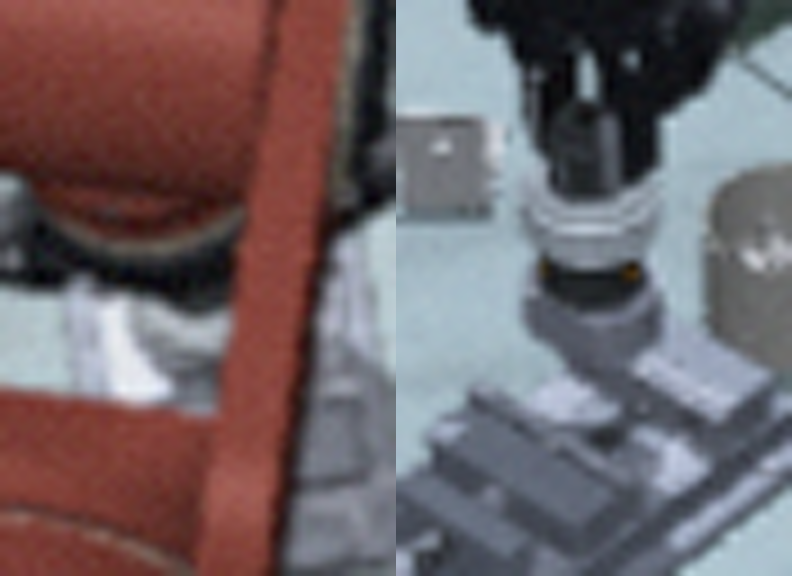

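```bash
python3 - <<'E'
from fit import *
im,d=load('scene'); w=cloud('scene',d); g=im.astype(int)
x0,y0,x1,y1=251,171,295,235
k=np.clip(g[...,0]-g[...,2]-25,0,None)[225-25:225+20,x0:x1].astype(float)
ys,xs=np.mgrid[200:245,x0:x1]
sel=k>0; print(np.c_[xs[sel],ys[sel],k[sel]].astype(int).tolist())
# model fit of foot+body+collar silhouettes (fixed z0) : mask by depth within 4cm of axis, z between .075 and .16
ww=w[y0:y1,x0:x1]; near=(np.hypot(ww[...,0]-.56,ww[...,1]+.006)<.034)&(ww[...,2]>.078)&(ww[...,2]<.152)
for r in range(0,64,3): print(y0+r,''.join('#' if v else '.' for v in near[r]))
z0s=[.085,.088,.091]
E
```

```text
[[276, 201, 9], [277, 201, 21]]
171 ............................................
174 ............................................
177 ............................................
180 ............................................
183 ............................................
186 ............................................
189 ............................................
192 .............................#..............
195 ..............###..#.....#.###..............
198 ...............#############................
201 ...............###############..............
204 ...............###############..............
207 ...............###############..............
210 ...................#########................
213 ............................................
216 ............................................
219 ............................................
222 ............................................
225 ............................................
228 ............................................
231 ............................................
234 ............................................
```

```bash
python3 - <<'E'
from fit import *
im,d=load('scene'); w=cloud('scene',d)
win=(251,171,295,235); x0,y0,x1,y1=win
ww=w[y0:y1,x0:x1]; m=((np.hypot(ww[...,0]-.56,ww[...,1]+.006)<.036)&(ww[...,2]>.07)).astype(float)
r0=193-y0
def cost(p): return np.sum((sil('scene',[p[0],p[1],p[2]],p[3],win)-m)[r0:]**2)
for y in(-10,0,10,20):
    p0=np.array([.56,-.006,np.radians(y),.088]); r=minimize(cost,p0,method='Nelder-Mead',options=dict(maxfev=300,initial_simplex=np.vstack([p0]+[p0+e for e in np.diag([.004,.004,.15,.004])])))
    print(np.round(r.x,4),np.degrees(r.x[2]),r.fun)
    for nm,(du,dv) in dict(L=(267.4,200.7),R=(276.8,201)).items():
        b=min((np.hypot(*(proj('scene',np.array([[r.x[0]+.019*np.cos(np.radians(p)),r.x[1]+.019*np.sin(np.radians(p)),r.x[3]+z]]))[0]-(du,dv))),p,z) for p in range(130,320) for z in np.arange(.028,.042,.002)); print(nm,np.round(b,3))
E
```

```text
[ 0.5578 -0.0046 -0.0599  0.0878] -3.429376189821345 7.064867358708189
L [1.80e-02 1.67e+02 3.20e-02]
R [4.70e-02 2.79e+02 3.40e-02]
[ 0.558  -0.0043  0.1032  0.0869] 5.914401912687194 5.347420222991158
L [1.00e-01 1.65e+02 3.20e-02]
R [1.43e-01 2.81e+02 3.40e-02]
[ 0.5582 -0.004   0.213   0.0865] 12.201737339987208 4.898961937716263
L [1.10e-01 1.65e+02 3.20e-02]
R [1.59e-01 2.81e+02 3.40e-02]
[ 0.5574 -0.005   0.1799  0.0876] 10.30523268384708 4.961722414455979
L [1.13e-01 1.65e+02 3.20e-02]
R [1.53e-01 2.81e+02 3.40e-02]
```

```bash

python3 -m crank '.003 0 -.02 -.012; 0 0 -.02 0; 0 0 -.02 0; 0 0 -.01 0; 0 0 -.01 0' - 30
python3 -m crank '0 0 -.006 0; 0 0 -.006 0; 0 0 -.006 0; 0 0 -.004 0; 0 0 0 0'
```

```text
t: 5.2
tool_pos: [0.5618, -0.0064, 0.1221]
tool_rot: [0.234, -3.132, -0.001]
contact_force: [2.2, -0.2, 3.0]
opening: 0.0284
grip_force: 52.3
t: 5.62
tool_pos: [0.5617, -0.0068, 0.1116]
tool_rot: [0.234, -3.132, -0.0]
contact_force: [0.2, 0.5, -5.7]
opening: 0.0281
grip_force: 51.1
```

```bash

python3 -m crank '0 0 -.006 0; 0 0 -.004 0; 0 0 -.003 0; 0 0 -.002 0; 0 0 0 0'
```

```text
t: 6.03
tool_pos: [0.5619, -0.0067, 0.1045]
tool_rot: [0.234, -3.133, -0.0]
contact_force: [0.1, 0.2, -6.8]
opening: 0.0279
grip_force: 51.2
```

```bash

python3 -m crank '0 0 -.002 0; 0 0 -.001 0; 0 0 0 0; 0 0 0 0; 0 0 0 0'
python3 -m crank '0 0 -.001 0; 0 0 -.001 0; 0 0 0 0; 0 0 0 0; 0 0 0 0'
```

```text
t: 6.45
tool_pos: [0.562, -0.0067, 0.1033]
tool_rot: [0.234, -3.133, -0.0]
contact_force: [-0.1, 1.1, -6.3]
opening: 0.0277
grip_force: 51.2
t: 6.87
tool_pos: [0.5623, -0.0067, 0.1027]
tool_rot: [-0.234, 3.132, -0.0]
contact_force: [-0.9, 0.8, -2.8]
opening: 0.028
grip_force: 51.5
```

```bash

python3 -m crank '0 0 0 0; 0 0 0 0; 0 0 0 0; 0 0 0 0; 0 0 0 0' 90 30
python3 -m crank '0 0 -.01 0; 0 0 -.02 0; 0 0 -.02 0; 0 0 -.01 0; 0 0 -.008 0'
python3 -m crank '0 0 0 0; 0 0 0 0; 0 0 0 0; 0 0 0 0; 0 0 0 0'
python3 - <<'E'
from fit import *
im,d=grab('scene'); print(ctrl.get_obs()['q'])
crop(im,245,170,305,240,8,'pics/c7.png')
E
```

```text
t: 7.28
tool_pos: [0.5625, -0.0068, 0.1029]
tool_rot: [-0.234, 3.132, -0.0]
contact_force: [0.1, 0.3, 0.0]
opening: 0.0764
grip_force: 0.0
t: 7.7
tool_pos: [0.5609, -0.0066, 0.0662]
tool_rot: [0.234, -3.13, -0.001]
contact_force: [-0.1, -0.6, -0.1]
opening: 0.0769
grip_force: 0.0
t: 8.12
tool_pos: [0.5625, -0.0068, 0.0689]
tool_rot: [-0.234, 3.132, -0.0]
contact_force: [-0.7, 0.2, 0.1]
opening: 0.0771
grip_force: 0.0
[-1.44366239e-01  6.21151123e-02  1.88896657e+00 -1.06859051e-05
  1.18958006e+00 -1.86423453e+00]
```

View pics/c7.png

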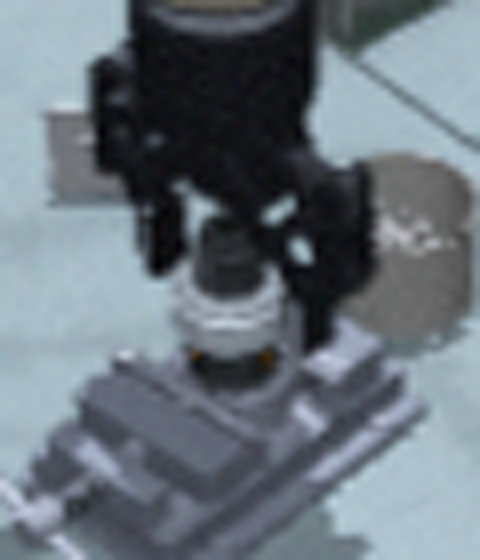

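```bash

python3 -m crank '0 0 0 0; 0 0 0 0; 0 0 0 0; 0 0 0 0; 0 0 0 0' 30 35
python3 -m crank '0 0 0 -.05; 0 0 0 -.05; 0 0 0 -.05; 0 0 0 -.05; 0 0 0 -.05'
python3 -m crank '0 0 0 -.05; 0 0 0 -.05; 0 0 0 -.05; 0 0 0 -.05; 0 0 0 -.05'
python3 - <<'E'
from station import ctrl
o=ctrl.get_obs();print(o['wrist_torque'],o['contact_force'],o['q'][0]-o['q'][5])
E
```

```text
t: 8.58
tool_pos: [0.5622, -0.0066, 0.0688]
tool_rot: [-0.234, 3.133, 0.0]
contact_force: [-2.0, 2.3, 3.4]
opening: 0.0489
grip_force: 36.5
t: 9.0
tool_pos: [0.5629, -0.0074, 0.0688]
tool_rot: [0.387, 3.115, -0.002]
contact_force: [1.2, -0.2, 1.8]
opening: 0.0486
grip_force: 36.5
t: 9.42
tool_pos: [0.5626, -0.0079, 0.0688]
tool_rot: [0.987, 2.98, -0.003]
contact_force: [0.1, -3.4, 2.2]
opening: 0.0491
grip_force: 36.6
[-0.63109482  0.10284355 -0.02885388] [ 0.08481389 -3.41078308  2.22616912] 0.9299509845701294
```

```bash
cat > s.py <<'E'
import numpy as np
from station import ctrl
o=ctrl.get_obs();print('   yaw',round(np.degrees(o['q'][0]-o['q'][5]),1),'T',np.round(o['wrist_torque'],2))
E
python3 -m crank '0 0 0 -.05; 0 0 0 -.05; 0 0 0 -.05; 0 0 0 -.05; 0 0 0 -.05' |grep -E 'force|pos'; python3 s.py
python3 -m crank '0 0 0 -.05; 0 0 0 -.05; 0 0 0 -.05; 0 0 0 -.05; 0 0 0 -.05' |grep -E 'force|pos'; python3 s.py
python3 -m crank '0 0 0 -.05; 0 0 0 -.05; 0 0 0 -.05; 0 0 0 -.05; 0 0 0 -.05' |grep -E 'force|pos'; python3 s.py
python3 -m crank '0 0 0 -.05; 0 0 0 -.05; 0 0 0 -.05; 0 0 0 -.05; 0 0 0 -.05' |grep -E 'force|pos'; python3 s.py
python3 -m crank '0 0 0 -.03; 0 0 0 -.03; 0 0 0 -.03; 0 0 0 -.03; 0 0 0 -.03' |grep -E 'force|pos'; python3 s.py
```

```text
tool_pos: [0.5621, -0.0081, 0.0687]
contact_force: [-1.3, -3.9, 2.5]
grip_force: 36.6
   yaw 30.8 T [-0.68  0.42 -0.02]
tool_pos: [0.5618, -0.0079, 0.0687]
contact_force: [-3.0, -3.6, 5.1]
grip_force: 36.8
   yaw 8.3 T [-0.56  0.69  0.05]
tool_pos: [0.5613, -0.0078, 0.0687]
contact_force: [-4.8, -2.3, 6.7]
grip_force: 36.9
   yaw -14.2 T [-0.4   0.97  0.04]
tool_pos: [0.5608, -0.0075, 0.0687]
contact_force: [-6.1, -2.1, 7.8]
grip_force: 37.0
   yaw -36.7 T [-0.14  1.22  0.03]
tool_pos: [0.5606, -0.0072, 0.0687]
contact_force: [-7.8, -1.0, 8.4]
grip_force: 37.2
   yaw -50.1 T [-0.07  1.28 -0.  ]
```

```bash

python3 -m crank '0 0 0 -.03; 0 0 0 -.03; 0 0 0 -.03; 0 0 0 -.03; 0 0 0 -.03' |grep -E 'force|pos'; python3 s.py
python3 -m crank '0 0 0 -.02; 0 0 0 -.02; 0 0 0 -.02; 0 0 0 0; 0 0 0 0' |grep -E 'force|pos'; python3 s.py
python3 -m crank '0 0 0 -.02; 0 0 0 -.02; 0 0 0 -.02; 0 0 0 0; 0 0 0 0' |grep -E 'force|pos'; python3 s.py
python3 -m crank '0 0 0 -.02; 0 0 0 -.02; 0 0 0 -.02; 0 0 0 0; 0 0 0 0' |grep -E 'force|pos'; python3 s.py
```

```text
tool_pos: [0.5605, -0.0069, 0.0687]
contact_force: [-7.9, -0.7, 8.5]
grip_force: 37.2
   yaw -63.6 T [0.1  1.36 0.01]
tool_pos: [0.5604, -0.0069, 0.0687]
contact_force: [-8.9, -0.9, 9.1]
grip_force: 37.2
   yaw -68.9 T [ 0.11  1.43 -0.01]
tool_pos: [0.5602, -0.0063, 0.0688]
contact_force: [-10.2, 1.2, 10.1]
grip_force: 37.3
   yaw -74.2 T [0.5  1.56 0.14]
tool_pos: [0.56, -0.0053, 0.0687]
contact_force: [-9.4, 5.7, 10.3]
grip_force: 37.4
   yaw -79.4 T [0.95 1.59 1.02]
```

```bash

python3 -m crank '0 0 0 0; 0 0 0 0; 0 0 0 0; 0 0 0 0; 0 0 0 0' 90
python3 -m crank '-.006 0 0 .02; 0 0 0 .02; 0 0 0 0; 0 0 0 0; 0 0 0 0' |grep -E 'force|pos'; python3 s.py
python3 -m crank '0 0 0 0; 0 0 0 0; 0 0 0 0; 0 0 0 0; 0 0 0 0' 30 |grep -E 'force|pos'; python3 s.py
```

```text
t: 13.58
tool_pos: [0.5621, -0.007, 0.0682]
tool_rot: [3.129, 0.283, 0.0]
contact_force: [-0.1, 0.4, -0.6]
opening: 0.077
grip_force: 0.0
tool_pos: [0.5591, -0.0068, 0.0683]
contact_force: [0.2, 0.3, -0.0]
grip_force: 0.0
   yaw -76.1 T [-0.    0.01 -0.02]
tool_pos: [0.5591, -0.0062, 0.0687]
contact_force: [-1.0, 3.4, 3.9]
grip_force: 36.6
   yaw -76.0 T [ 0.59  0.3  -0.03]
```

```bash

for i in 1; do :; done
python3 -m crank '0 0 0 .01; 0 0 0 .01; 0 0 0 0; 0 0 0 0; 0 0 0 0' >/dev/null; python3 s.py
python3 -m crank '0 0 0 .01; 0 0 0 .01; 0 0 0 0; 0 0 0 0; 0 0 0 0' >/dev/null; python3 s.py
python3 -m crank '0 0 0 .01; 0 0 0 .01; 0 0 0 0; 0 0 0 0; 0 0 0 0' >/dev/null; python3 s.py
python3 -m crank '0 0 0 .01; 0 0 0 .01; 0 0 0 0; 0 0 0 0; 0 0 0 0' >/dev/null; python3 s.py
python3 -m crank '0 0 0 .01; 0 0 0 .01; 0 0 0 0; 0 0 0 0; 0 0 0 0' >/dev/null; python3 s.py
python3 -m crank '0 0 0 .01; 0 0 0 .01; 0 0 0 0; 0 0 0 0; 0 0 0 0' >/dev/null; python3 s.py
python3 -m crank '0 0 0 .01; 0 0 0 .01; 0 0 0 0; 0 0 0 0; 0 0 0 0' >/dev/null; python3 s.py
python3 -m crank '0 0 0 .01; 0 0 0 .01; 0 0 0 0; 0 0 0 0; 0 0 0 0' >/dev/null; python3 s.py
python3 -m crank '0 0 0 .01; 0 0 0 .01; 0 0 0 0; 0 0 0 0; 0 0 0 0' >/dev/null; python3 s.py
python3 -m crank '0 0 0 .01; 0 0 0 .01; 0 0 0 0; 0 0 0 0; 0 0 0 0' >/dev/null; python3 s.py
python3 -m crank '0 0 0 .01; 0 0 0 .01; 0 0 0 0; 0 0 0 0; 0 0 0 0' >/dev/null; python3 s.py
python3 -m crank '0 0 0 .01; 0 0 0 .01; 0 0 0 0; 0 0 0 0; 0 0 0 0' >/dev/null; python3 s.py
```

```text
yaw -74.2 T [0.84 0.4  0.  ]
   yaw -72.4 T [ 0.63  0.46 -0.01]
   yaw -70.7 T [ 0.39  0.47 -0.02]
   yaw -68.9 T [ 0.19  0.5  -0.06]
   yaw -67.1 T [ 0.03  0.53 -0.02]
   yaw -65.3 T [ 0.05  0.49 -0.01]
   yaw -63.5 T [ 0.05  0.53 -0.  ]
   yaw -61.7 T [0.04 0.48 0.  ]
   yaw -59.9 T [-0.04  0.47 -0.  ]
   yaw -58.1 T [-0.16  0.41 -0.04]
   yaw -56.3 T [-0.31  0.14  0.02]
   yaw -54.5 T [-0.4  -0.32 -0.  ]
```

```bash

python3 -m crank '0 0 0 .05; 0 0 0 .05; 0 0 0 .05; 0 0 0 .05; 0 0 0 .05' >/dev/null; python3 s.py
python3 -m crank '0 0 0 .05; 0 0 0 .05; 0 0 0 .05; 0 0 0 .05; 0 0 0 .05' >/dev/null; python3 s.py
python3 -m crank '0 0 0 .05; 0 0 0 .05; 0 0 0 .05; 0 0 0 0; 0 0 0 0' |grep -E 'force|pos'; python3 s.py
python3 -m crank '0 0 0 0; 0 0 0 0; 0 0 0 0; 0 0 0 0; 0 0 0 0' 95
python3 -m crank '0 0 .03 0; 0 0 .05 0; 0 0 .07 0; 0 0 .07 0; 0 0 .07 0' |grep -E 'force|pos'
python3 -m crank '0 .08 0 0; 0 .08 0 0; 0 .08 0 0; 0 .08 0 0; 0 .08 0 0' |grep -E 'force|pos'
python3 -m crank '0 .08 0 0; 0 .05 0 0; 0 0 0 0; 0 0 0 0; 0 0 0 0'
python3 - <<'E'
from fit import *
im,d=grab('top'); im2,d2=grab('scene')
u=proj('top',np.array([[.56,-.006,.098]]))[0].astype(int); v=proj('scene',np.array([[.56,-.006,.08]]))[0].astype(int)
A=[cv2.resize(i[c[1]-21:c[1]+21,c[0]-14:c[0]+14,::-1],None,fx=14,fy=14,interpolation=cv2.INTER_CUBIC) for i,c in((im,u),(im2,v))]
print(u,v); cv2.imwrite('pics/c8.png',np.hstack(A))
E
```

```text
yaw -31.8 T [-0.63 -0.58  0.02]
   yaw -9.3 T [-0.3  -0.81 -0.  ]
tool_pos: [0.5601, -0.0068, 0.0686]
contact_force: [4.6, -2.2, 1.5]
grip_force: 36.5
   yaw 3.9 T [-0.17 -1.01 -0.07]
t: 21.08
tool_pos: [0.5583, -0.0065, 0.0677]
tool_rot: [-2.141, -2.297, 0.002]
contact_force: [0.0, 0.2, -0.1]
opening: 0.0811
grip_force: 0.0
tool_pos: [0.5583, -0.0066, 0.2143]
contact_force: [1.1, -0.9, 0.4]
grip_force: 0.0
tool_pos: [0.5585, 0.195, 0.2133]
contact_force: [0.6, -1.0, -1.0]
grip_force: 0.0
t: 22.33
tool_pos: [0.5588, 0.2578, 0.2129]
tool_rot: [-2.142, -2.298, 0.002]
contact_force: [0.7, 0.1, -0.9]
opening: 0.0808
grip_force: 0.0
[261 211] [273 208]
```

View pics/c8.png

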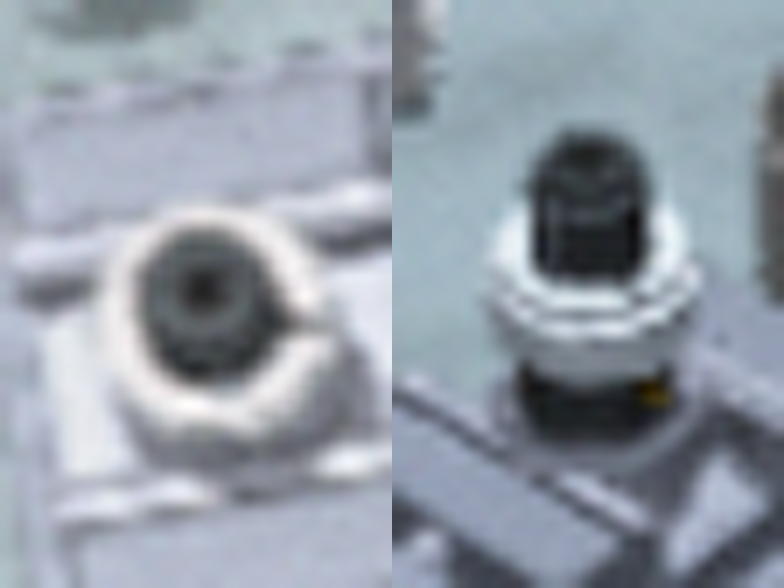

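```bash
python3 - <<'E'
from fit import *
from scipy.optimize import least_squares
# tool centre from silhouettes of ring: use collar bright outline centre candidates
f=lambda n,x,y,o:np.array([o[0]+(x+.5)/14-.5,o[1]+(y+.5)/14-.5])
mk=f('top',303,325,(247,190))
im,d=load('top'); w=cloud('top',d); win=(240,195,285,230);x0,y0,x1,y1=win
# centre: neck top socket hole at (203,287) crop, z=.125
hole=f('top',203,287,(247,190)); ln=f('s',553-392,250,(259,187)); dot=f('s',655-392,392,(259,187))
r=least_squares(lambda p:proj('top',np.array([[p[0],p[1],.124]]))[0]-hole,[.56,-.006],x_scale=.01,diff_step=1e-3).x; print('centre from hole',r)
for c in (r,np.array([.5605,-.0065]),np.array([.559,-.005])):
    def best(n,px,R,zs): return min((np.hypot(*(proj(n,np.array([[c[0]+R*np.cos(np.radians(p)),c[1]+R*np.sin(np.radians(p)),z]]))[0]-px)),p) for p in range(0,360) for z in zs)
    print(c,'mark',best('top',mk,.0188,[.098]),'line',best('scene',ln,.015,np.arange(.1,.119,.002)),'dot',best('scene',dot,.0187,np.arange(.056,.068,.002)))
E
```

```text
centre from hole [ 0.55991397 -0.00567893]
[ 0.55991397 -0.00567893] mark (np.float64(0.08559513686382711), 260) line (np.float64(0.17746571891553883), 181) dot (np.float64(0.0603526399696485), 271)
[ 0.5605 -0.0065] mark (np.float64(0.17380229878068862), 258) line (np.float64(0.029750826640909223), 176) dot (np.float64(0.12788904134995854), 269)
[ 0.559 -0.005] mark (np.float64(0.2649886441529213), 263) line (np.float64(0.0300489956144434), 190) dot (np.float64(0.1705612044589592), 277)
```

The mark is about 75° anticlockwise of the neck line, which is the third click (72°). The tool stands upright in the vice and the arm is clear.

```bash
python3 -c "
from station import ctrl
print(ctrl.finish_job())"
```

```text
the job is handed in; nothing more can be done
None
```

The job is handed in: the depth stop stands released in the small vice, its collar turned clockwise to the stop and then back three clicks. The last image put the collar mark 72–82° past the neck line, and three clicks is 72°. I did not re-measure the tin or bracket, but no contact with them showed.

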